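# Set the polarimeter's analyser to plus 40 degrees with its lever

## Robot

A 6-joint arm with a two-finger parallel gripper is mounted at the origin on the work surface. World frame = base frame: x ahead of the robot, y to its left, z up, the work surface at z = 0. Lengths are in m, angles in rad, forces in N, time in s.
With the tool pointing down it reaches from about 0.3 to 0.775 m from the base axis. Payload 14.6 kg.
Tool frame: the origin (TCP) lies on the centre line of the jaws, within the pads' length; the fingertips stand ctrl.tcp_to_tips ahead of it and the grasp point (between the pads) lies 2 mm behind it (ctrl.tcp_to_tips is the distance from the TCP to the fingertips, in m); z points along the fingers, y is the line along which they close (so a half turn about z gives the same grasp; the last joint's range is limited). The gripper opens to 94 mm and grips with 3 to 60 N. Pads are 16 mm wide; open, the fingers measure 119 mm over their backs; the gripper's body (75 mm by 177 mm) begins 78 mm behind the grasp point.
Start: joints at [1.199, 0.3, 1.521, -0, 1.321, -0.067], TCP at [0.165, 0.525, 0.222] pointing down, gripper open.
Joint ranges: [-3.03, 3.03], [-0.79, 2.21], [0.23, 2.52], [-1.04, 4.18], [0, 3.07], [-2.55, 2.55]. Speed limits (rad/s): [2.22, 2.22, 2.57, 3.14, 3.14, 3.14].

## Interface

Orientations are given as [roll, pitch, yaw] about the fixed x, y, z axes, in that order (R = Rz(yaw) Ry(pitch) Rx(roll)).
In Python, from station import telemetry, viewer, hand_in, ctrl gives the robot as it stands.
- The arm moves only by the tool step_arm, never from a script. Its argument "plan" is a list of rows, each an object of numbers: "dx", "dy", "dz": the shift along the tool's x, y, z scaled (see below); "rx", "ry", "rz": the turn, a rotation vector about the tool's x, y, z scaled (see below); "claw": the closure, from 0 (fully open) to 1 (shut). In form: [{"dx": .., "dy": .., "dz": .., "rx": .., "ry": .., "rz": .., "claw": ..}, ...]. A call has 1 to 10 rows; each row shifts and turns the commanded pose from where the row before left it, along the tool's axes as they then stand; what a row does not reach is not made up. The controller multiplies each number of a shift by 0.1 m and each number of a turn by 90 degrees. A row lasts 1/10 s, in which the tool goes at most 50 mm and 8.59 degrees, less where a joint would pass 70% of its speed; a pose out of reach is approached as far as the arm can. A call with a number of a shift or a turn outside -1 to 1 is refused whole. A call with a gripper value outside its range is refused whole. The fingers move at their own pace and stop on an object; "grip_force" is the grip in N (left out, the last holds). Time passes only in rows, so rows that do not move let the fingers close. It gives the time, the measured TCP pose, the force, the opening and the grip force at its end, in the units of the state.
- telemetry.get_obs(): the state, without advancing time (a new reading comes with each control period).
- viewer.camera(name): name is "scene" or "top" or "wrist"; returns a dict with "img" (384x512x3 uint8, red, green, blue), "z_map" (384x512 float32, m along the optical axis (not along the pixel's ray), 0 where there is no reading), "fx", "fy", "cx", "cy" (pixels), "dist" ([k1, k2, p1, p2, k3] as OpenCV has them; the pictures are not rectified), "R" (3x3) and "t" (3): a world point X has camera coordinates R X + t; the wrist camera has in their place "tool_from_camera" (4x4, takes a point from camera to tool coordinates, whose origin is the TCP and whose axes are the flange's). Camera axes: x right, y down, z forward; pixel columns grow to the right and rows downward; lengths in m; the calibration is good to about 2 mm. A picture is of the moment at which its call begins: read the wrist's pose just before it.
- hand_in(): hands the job in; it is judged then, once.
Trained networks look in a picture, given as the dict that the camera call returned (one of the last four; its "shot" number tells which), for a name from the list of things; names that differ only in an ending like _2 or _b are one class to them, and where a whole thing is asked for, a point or a joint stands for the part that bears it (a point fixed in the world has none). Each returns a list of dicts, best first, with "score" (0 to 1); they miss things now and then, are a little off and sometimes report something else, mostly with a low value. They report only what shows in the picture. A call takes as long as a camera call.
- viewer.recognise(target, picture): "rect" ([left, top, right, bottom] in pixels, round what is visible of it).
The state is a dict: "time_s": time; "qpos": joint angles; "joint_vel": joint speeds; "tau": joint torques, N m; "ee_pos": TCP position; "eef_rot": TCP orientation; "force": force on the tool from outside, world axes, zero at the start; "moment": the same for the moment, N m; "grip_width": finger opening in m; "grip_force": force on a finger pad.
Only numpy, scipy, OpenCV 4.12 (cv2) and the standard library are available. Lean on these libraries where they do the work, as an engineer would, in place of code of your own. Each camera call takes 0.05 s, during which the arm holds its last target. There are 200 camera calls.

## Task

Preset the polarimeter for the next oil sample: with the fingertips, gently push the upright pin at the end of the analyser's lever clockwise around the dial until its index points at the 40-degree mark, the fourth long mark clockwise from zero (the longest mark, with a dot on each side), and leave it there. Do not pinch the lever or shove or lift the instrument, and leave the bottles, the jar and the measuring cylinder around it where they stand.

Things in the scene. Friction and masses are not known exactly. Their poses are not given: they have to be found in the camera images.
- polarimeter: Bench polarimeter, 3.5 kg, standing loose: grey lamp housing 205 x 150 x 58 mm, sample tube, aluminium column 30 x 60 mm at the back, and on top a level white dial 160 mm in diameter, its face 206 mm above the table. Origin: on the table under the dial's centre. x points from the user's side to the column, z up. Only the ring and its lever stand above the dial.
- dial_centre (a point): Centre of the dial's face, on the ring's vertical turning axis. Black marks lie 56 to 71 mm from it: a long one every 10 degrees, a short thin one (56 to 63 mm) at the fives, from -90 to +90 degrees. Positive is clockwise seen from above.
- zero_mark (a point): On the zero mark, 64 mm from the dial's centre, on the side away from the column (the dial's -x side). It is the longest mark (56 to 77.5 mm) and has a black dot on each side of its outer end.
- mark_40 (a point): On the 40-degree mark, 64 mm from the dial's centre, a long mark 40 degrees clockwise (seen from above) from the zero mark: the fourth long mark.
- analyser_ring (a joint): Angle (rad) of the black analyser ring (80 mm diameter, 12 mm high, dark window) with its lever: 0 with the index at the zero mark, growing clockwise seen from above, 0.698 at the 40-degree mark. Stops at -1.66 and 1.66. It starts between -1.3 and 0.17, resists with about 1 to 1.5 N at the pin, stays where it is left; no spring.
- lever_pin (a point): Top centre of the lever's upright steel finger pin, 96 mm from the axis, in line with the index. Pin 11 mm in diameter, top 242 mm above the table; it rises 26 mm from an end plate 24.5 mm wide, 84 to 106 mm from the axis, upper face at 216 mm. Two steel bars (24.5 mm over their outsides, open between, so the mark is seen) join the plate to the ring.
- index_tip (a point): Tip of the ring's narrow black index, inside the lever's frame, 56 mm from the dial's axis: it points at the inner ends of the marks and turns with the lever.
- reagent_bottle: Bystander: clear glass bottle with blue screw cap, 70 mm diameter, 138 mm high, loose. Origin under its centre.
- dropper_bottle: Bystander: small amber dropper bottle with orange bulb, 38 mm diameter, 99 mm high, loose. Origin under its centre.
- white_jar: Bystander: white plastic screw jar, 54 mm diameter, 85 mm high, loose. Origin under its centre.
- measuring_cylinder: Bystander: slender glass measuring cylinder, 68 mm foot, 30 mm tube, 215 mm high, loose, behind the instrument. Origin under its centre.

How it is judged:
By the outcome, as a careful person would: the job done as asked, in the order asked, and still so for the second after the job is handed in, with the robot touching nothing.
It also fails if it takes over 48 s, if anything falls off the work surface, if the arm or the gripper's body presses on something with over 40 N, if the wrist force passes 120 N, or if a joint passes its speed limit or range.

## Working session

There is one attempt and no reset: what is moved stays moved. The work goes in short steps, Python scripts to look and compute and a tool call to move; the robot and the scene stay as the last step left them, time stands still between calls to the robot, and variables do not carry over. Pictures are saved under pics/ and viewed, at most 11 in all, crops included, and the job is handed in when it is done.

Besides the shell and the picture viewer there is one more tool, called after "Call:" in YAML: its name, and indented under it one key for each argument. step_arm: Moves the arm, as the interface text tells. Shifts and turns lie within -1 to 1; 1 stands for 0.1 m of shift or 90 degrees of turn. Its arguments: {"type":"object","properties":{"plan":{"type":"array"},"grip_force":{"type":"number"}},"required":["plan"]}

```bash
mkdir -p pics
cat > h.py <<'E'
import numpy as np,cv2
from scipy.spatial.transform import Rotation as Ro
from station import telemetry,viewer,hand_in,ctrl
def K(c): return np.array([[c['fx'],0,c['cx']],[0,c['fy'],c['cy']],[0,0,1.]])
def cam(name):
    o=telemetry.get_obs(); c=viewer.camera(name)
    if 'R' not in c:
        T=np.eye(4);T[:3,:3]=Ro.from_euler('xyz',o['eef_rot']).as_matrix();T[:3,3]=o['ee_pos']
        M=np.linalg.inv(T@np.array(c['tool_from_camera'])); c['R'],c['t']=M[:3,:3],M[:3,3]
    c['R']=np.array(c['R']);c['t']=np.array(c['t']); return c
def ray(c,uv):
    n=cv2.undistortPoints(np.array(uv,float).reshape(-1,1,2),K(c),np.array(c['dist'])).reshape(-1,2)
    return (np.c_[n,np.ones(len(n))]@c['R'], -c['R'].T@c['t'])
def at_z(c,uv,z):
    d,o=ray(c,uv); return o+d*((z-o[2])/d[:,2])[:,None]
def proj(c,X):
    return cv2.projectPoints(np.array(X,float).reshape(-1,1,3),cv2.Rodrigues(c['R'])[0],c['t'],K(c),np.array(c['dist']))[0].reshape(-1,2)
def save(c,n,crop=None,s=1):
    im=c['img'][:,:,::-1]
    if crop: l,t,r,b=crop; im=im[t:b,l:r]
    cv2.imwrite('pics/'+n,cv2.resize(im,None,fx=s,fy=s,interpolation=cv2.INTER_CUBIC))
E
python3 - <<'E'
from h import *
o=telemetry.get_obs();print(o['ee_pos'],o['eef_rot'],o['grip_width'],ctrl.tcp_to_tips,o['time_s'])
for n in ['top','scene','wrist']:
    c=cam(n);save(c,n+'0.png')
    for t in ['polarimeter','dial_centre','zero_mark','mark_40','lever_pin','index_tip','reagent_bottle','dropper_bottle','white_jar','measuring_cylinder']:
        try:r=viewer.recognise(t,c)[:1]
        except Exception as e: r=str(e)[:60];print(n,t,r);continue
        zz={'polarimeter':.206,'lever_pin':.242,'reagent_bottle':.138,'dropper_bottle':.099,'white_jar':.085,'measuring_cylinder':.215}.get(t,.206)
        for q in r:
            l,tp,rr,b=q['rect'];print(n,t,np.round(q['rect']),round(q['score'],2),at_z(c,[[(l+rr)/2,(tp+b)/2]],zz).round(3))
E
```

```text
[0.16496535 0.52442658 0.22189508] [-3.14045212e+00 -6.47323125e-05  2.83679491e+00] 0.09392531103886727 0.017 0.0
top polarimeter [302. 167. 373. 245.] 0.89 [[ 0.57  -0.156  0.206]]
top dial_centre [304. 167. 372. 246.] 0.81 [[ 0.569 -0.158  0.206]]
top zero_mark [302. 168. 371. 246.] 0.57 [[ 0.567 -0.154  0.206]]
top mark_40 [325. 194. 370. 242.] 0.74 [[ 0.536 -0.182  0.206]]
top lever_pin [325. 192. 372. 241.] 0.96 [[ 0.538 -0.18   0.242]]
top index_tip [327. 193. 374. 236.] 0.68 [[ 0.546 -0.19   0.206]]
top reagent_bottle [381. 171. 414. 194.] 0.62 [[ 0.646 -0.345  0.138]]
top dropper_bottle [382. 173. 416. 197.] 0.59 [[ 0.642 -0.36   0.099]]
top white_jar [395. 210. 416. 226.] 0.86 [[ 0.546 -0.38   0.085]]
top measuring_cylinder [274. 158. 295. 189.] 0.65 [[ 0.663 -0.011  0.215]]
scene polarimeter [143.  97. 226. 218.] 0.96 [[ 0.633 -0.1    0.206]]
scene dial_centre [144.  95. 224. 219.] 0.86 [[ 0.633 -0.101  0.206]]
scene zero_mark [142.  98. 224. 217.] 0.67 [[ 0.636 -0.102  0.206]]
scene mark_40 [147.  96. 225. 216.] 0.9 [[ 0.627 -0.1    0.206]]
scene lever_pin [167.  98. 196. 142.] 0.79 [[ 0.562 -0.163  0.242]]
scene index_tip [164.  97. 196. 146.] 0.89 [[ 0.541 -0.192  0.206]]
scene reagent_bottle [101. 129. 132. 180.] 0.62 [[ 0.687 -0.305  0.138]]
scene dropper_bottle [256. 179. 271. 207.] 0.66 [[0.547 0.078 0.099]]
scene white_jar [127. 126. 148. 151.] 0.8 [[ 0.577 -0.345  0.085]]
scene measuring_cylinder [182. 182. 214. 250.] 0.7 [[0.757 0.043 0.215]]
```

Run:
```python
import cv2
a=cv2.imread('pics/top0.png')[140:270,255:425];b=cv2.imread('pics/scene0.png')[80:260,90:290]
cv2.imwrite('pics/v1.png',cv2.resize(a,None,fx=4.5,fy=4.5,interpolation=cv2.INTER_CUBIC))
cv2.imwrite('pics/v2.png',cv2.resize(b,None,fx=3,fy=3,interpolation=cv2.INTER_CUBIC))
```

```text
(no output)
```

View pics/v1.png

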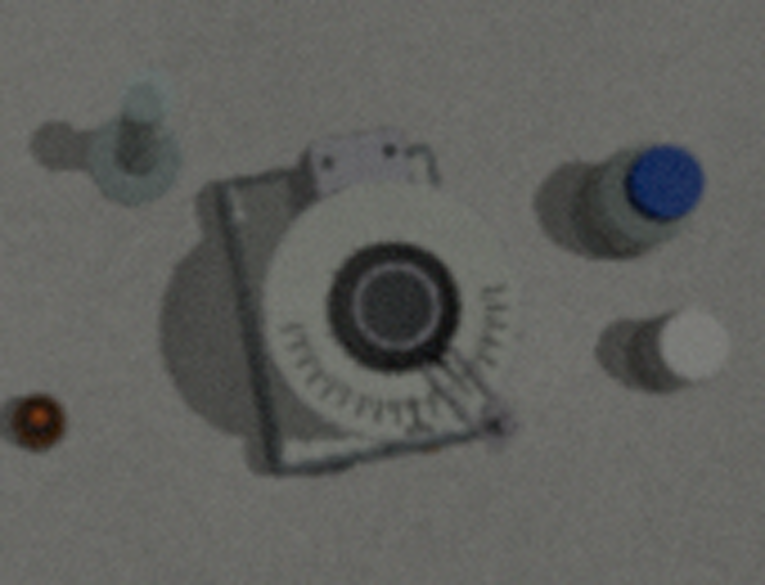

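View pics/v2.png

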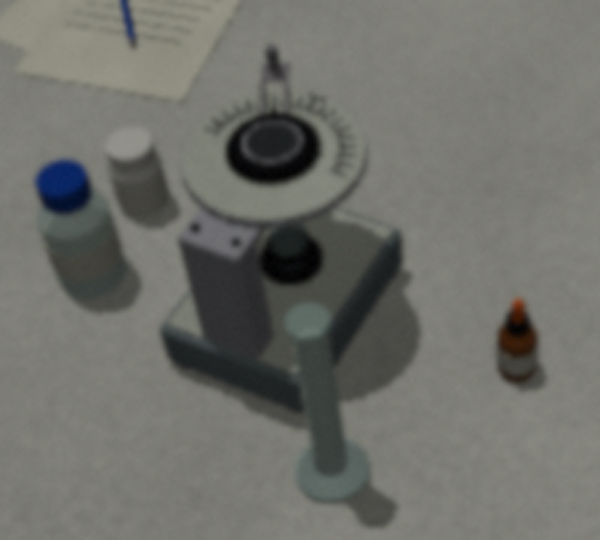

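The top view shows the dial centre near full-image pixel (342,209), the zero mark (T with dots) near (347,232) and the pin near (365,234). That puts the pin about 35-40° counter-clockwise of zero. The bystanders are all clear of the lever's front arc.

Run:
```python
from h import *
c=cam('top')
print('C',at_z(c,[[342,209]],.206).round(3),'ring',at_z(c,[[342.5,208.5]],.218).round(3),'zero',at_z(c,[[347.2,232.2]],.206).round(3),'pin',at_z(c,[[365.4,234.2]],.242).round(3))
w=viewer.camera('wrist');print(np.round(w['tool_from_camera'],3),w['fx'])
```

```text
C [[ 0.562 -0.169  0.206]] ring [[ 0.562 -0.168  0.218]] zero [[ 0.497 -0.181  0.206]] pin [[ 0.489 -0.224  0.242]]
[[-0.    -0.968 -0.251  0.073]
 [ 1.     0.    -0.001 -0.   ]
 [ 0.001 -0.251  0.968 -0.161]
 [ 0.     0.     0.     1.   ]] 286.6669481140055
```

Call:
step_arm:
  plan:
    - {"dz": -0.4, "claw": 1}
    - {"dz": -0.4, "claw": 1}
    - {"dz": -0.4, "claw": 1}
    - {"dx": -0.28, "dy": -0.28, "claw": 1}
    - {"dx": -0.28, "dy": -0.28, "claw": 1}
    - {"dx": -0.28, "dy": -0.28, "claw": 1}
    - {"dx": -0.28, "dy": -0.28, "claw": 1}
    - {"dx": -0.28, "dy": -0.28, "claw": 1}
    - {"dx": -0.28, "dy": -0.28, "claw": 1}
    - {"dx": -0.28, "dy": -0.28, "claw": 1}
  grip_force: 5

```text
$.plan[0]: bad value
```

Call:
step_arm:
  plan:
    - {"dx": -0.28, "dy": -0.28, "claw": 1}
    - {"dx": -0.28, "dy": -0.28, "claw": 1}
    - {"dx": -0.28, "dy": -0.28, "claw": 1}
    - {"dx": -0.28, "dy": -0.28, "claw": 1}
    - {"dx": -0.28, "dy": -0.28, "claw": 1}
    - {"dx": -0.28, "dy": -0.28, "claw": 1}
    - {"dx": -0.28, "dy": -0.28, "claw": 1}
    - {"dx": -0.28, "dy": -0.28, "claw": 1}
    - {"dx": -0.28, "dy": -0.28, "claw": 1}
    - {"dx": -0.28, "dy": -0.28, "claw": 1}

```text
$.plan[0]: bad value
```

Call:
step_arm:
  plan:
    - {"dx": -0.28, "dy": -0.28, "claw": 1}
    - {"dx": -0.28, "dy": -0.28, "claw": 1}
    - {"dx": -0.28, "dy": -0.28, "claw": 1}
    - {"dx": -0.28, "dy": -0.28, "claw": 1}
    - {"dx": -0.28, "dy": -0.28, "claw": 1}
    - {"rz": 0.08, "claw": 1}
    - {"rz": 0.08, "claw": 1}
    - {"rz": 0.08, "claw": 1}
    - {"rz": 0.08, "claw": 1}
    - {"rz": 0.08, "claw": 1}

```text
$.plan[0]: bad value
```

Run:
```python
from h import *
c=cam('wrist');o=telemetry.get_obs();print(o['ee_pos'],o['eef_rot'],o['qpos'],o['grip_width'],o['time_s'])
for t in ['lever_pin','index_tip']:
    for r in viewer.recognise(t,c)[:1]: print(t,r)
save(c,'w1.png',s=1.5)
```

```text
[0.16505449 0.52463938 0.22246343] [3.14157937e+00 1.68776282e-05 2.83679338e+00] [ 1.19940587e+00  2.99874451e-01  1.52099096e+00 -1.64687966e-05
  1.32071287e+00 -6.65870989e-02] 0.09385609717453859 1.8
```

View pics/w1.png

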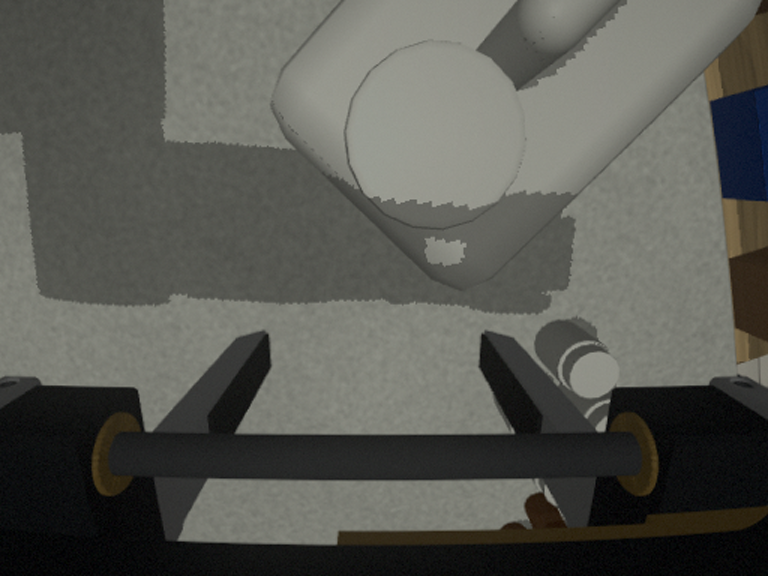

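The moves were refused, probably because each row needs all its fields, so the arm is still at the start. The picture shows only the arm's own base and the open fingers. I'll resend one call with complete rows.

Call:
step_arm:
  plan:
    - {"dx": 0, "dy": 0, "dz": -0.4, "rx": 0, "ry": 0, "rz": 0, "claw": 1}
    - {"dx": 0, "dy": 0, "dz": -0.4, "rx": 0, "ry": 0, "rz": 0, "claw": 1}
    - {"dx": 0, "dy": 0, "dz": -0.4, "rx": 0, "ry": 0, "rz": 0, "claw": 1}
    - {"dx": -0.28, "dy": -0.28, "dz": 0, "rx": 0, "ry": 0, "rz": 0, "claw": 1}
    - {"dx": -0.28, "dy": -0.28, "dz": 0, "rx": 0, "ry": 0, "rz": 0, "claw": 1}
    - {"dx": -0.28, "dy": -0.28, "dz": 0, "rx": 0, "ry": 0, "rz": 0, "claw": 1}
    - {"dx": -0.28, "dy": -0.28, "dz": 0, "rx": 0, "ry": 0, "rz": 0, "claw": 1}
    - {"dx": -0.28, "dy": -0.28, "dz": 0, "rx": 0, "ry": 0, "rz": 0, "claw": 1}
    - {"dx": -0.28, "dy": -0.28, "dz": 0, "rx": 0, "ry": 0, "rz": 0, "claw": 1}
    - {"dx": -0.28, "dy": -0.28, "dz": 0, "rx": 0, "ry": 0, "rz": 0, "claw": 1}
  grip_force: 5

```text
time_s: 2.9
ee_pos: [0.2936, 0.2774, 0.3426]
eef_rot: [3.141, 0.0, 2.837]
force: [0.7, -0.1, 0.3]
grip_width: 0.0174
grip_force: 0.0
```

Call:
step_arm:
  plan:
    - {"dx": -0.28, "dy": -0.28, "dz": 0, "rx": 0, "ry": 0, "rz": 0, "claw": 1}
    - {"dx": -0.28, "dy": -0.28, "dz": 0, "rx": 0, "ry": 0, "rz": 0, "claw": 1}
    - {"dx": -0.28, "dy": -0.28, "dz": 0, "rx": 0, "ry": 0, "rz": 0, "claw": 1}
    - {"dx": -0.28, "dy": -0.28, "dz": 0, "rx": 0, "ry": 0, "rz": 0, "claw": 1}
    - {"dx": -0.28, "dy": -0.28, "dz": 0, "rx": 0, "ry": 0, "rz": 0, "claw": 1}
    - {"dx": -0.28, "dy": -0.28, "dz": 0, "rx": 0, "ry": 0, "rz": 0, "claw": 1}
    - {"dx": -0.28, "dy": -0.28, "dz": 0, "rx": 0, "ry": 0, "rz": 0, "claw": 1}
    - {"dx": -0.28, "dy": -0.28, "dz": 0, "rx": 0, "ry": 0, "rz": 0, "claw": 1}
    - {"dx": -0.28, "dy": -0.28, "dz": 0, "rx": 0, "ry": 0, "rz": 0, "claw": 1}
    - {"dx": -0.28, "dy": -0.28, "dz": 0, "rx": 0, "ry": 0, "rz": 0, "claw": 1}

```text
time_s: 3.9
ee_pos: [0.4767, -0.074, 0.3426]
eef_rot: [3.142, 0.0, 2.837]
force: [0.1, 0.7, -0.5]
grip_width: 0.0006
grip_force: 0.0
```

Call:
step_arm:
  plan:
    - {"dx": -0.28, "dy": -0.28, "dz": 0, "rx": 0, "ry": 0, "rz": 0, "claw": 1}
    - {"dx": -0.28, "dy": -0.28, "dz": 0, "rx": 0, "ry": 0, "rz": 0, "claw": 1}
    - {"dx": -0.28, "dy": -0.28, "dz": 0, "rx": 0, "ry": 0, "rz": 0, "claw": 1}
    - {"dx": -0.28, "dy": -0.28, "dz": 0, "rx": 0, "ry": 0, "rz": 0, "claw": 1}
    - {"dx": -0.28, "dy": -0.28, "dz": 0, "rx": 0, "ry": 0, "rz": 0, "claw": 1}
    - {"dx": 0, "dy": 0, "dz": 0, "rx": 0, "ry": 0, "rz": 0.08, "claw": 1}
    - {"dx": 0, "dy": 0, "dz": 0, "rx": 0, "ry": 0, "rz": 0.08, "claw": 1}
    - {"dx": 0, "dy": 0, "dz": 0, "rx": 0, "ry": 0, "rz": 0.08, "claw": 1}
    - {"dx": 0, "dy": 0, "dz": 0, "rx": 0, "ry": 0, "rz": 0.08, "claw": 1}
    - {"dx": 0, "dy": 0, "dz": 0, "rx": 0, "ry": 0, "rz": 0.08, "claw": 1}

```text
time_s: 4.9
ee_pos: [0.5678, -0.2478, 0.3424]
eef_rot: [-3.142, -0.0, 2.203]
force: [-0.7, 0.6, 0.2]
grip_width: 0.0003
grip_force: 0.0
```

Call:
step_arm:
  plan:
    - {"dx": 0, "dy": 0, "dz": 0, "rx": 0, "ry": 0, "rz": 0, "claw": 1}
    - {"dx": 0, "dy": 0, "dz": 0, "rx": 0, "ry": 0, "rz": 0, "claw": 1}

```text
time_s: 5.1
ee_pos: [0.5678, -0.2478, 0.3424]
eef_rot: [-3.142, -0.0, 2.212]
force: [-0.1, 0.9, 0.2]
grip_width: 0.0005
grip_force: 0.0
```

Run:
```python
from h import *
o=telemetry.get_obs();c=cam('wrist');print(o['ee_pos'],o['eef_rot'],o['qpos'],o['grip_width'],o['time_s'])
save(c,'w2.png',s=1.5)
import pickle;pickle.dump({k:c[k] for k in c},open('w2.pkl','wb'))
print(proj(c,[[.562,-.169,.206],[.497,-.181,.206],[.489,-.224,.242]]))
```

```text
[ 0.56781265 -0.24781309  0.34242618] [-3.14159257e+00 -2.69038816e-05  2.21224817e+00] [-4.70631780e-01  4.10574687e-01  1.10042586e+00  1.18565773e-05
  1.63061627e+00 -1.11208292e+00] 0.0004935760966665328 5.1
[[291.76456192 127.17022951]
 [233.07933166  97.08562059]
 [195.32577199 128.49213658]]
```

View pics/w2.png

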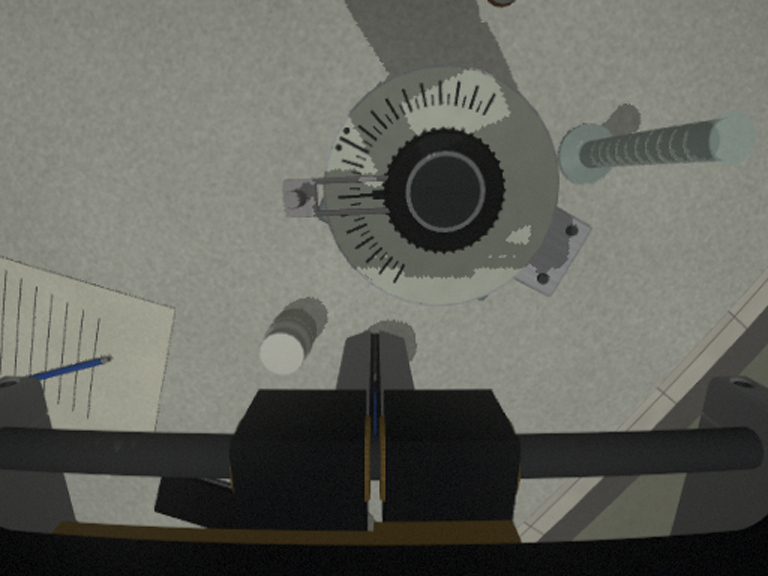

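The wrist view is clear: ring centre ~(297,127), pin ~(200,130), zero mark with its dots ~(232,95). The lever sits at about -25°. I'll rectify the dial plane and fit the centre and the zero direction.

```bash
cat > dial.py <<'E'
from h import *
from scipy.optimize import minimize
S=4000.; N=900
def rectify(c,C,z=.206):
    g=(np.arange(N)-N/2)/S
    X,Y=np.meshgrid(C[0]-g*1.0,C[1]-g)   # cols: -x? -> use rows=-x, cols=-y (as seen from above)
    X=C[0]-g[:,None]+0*g[None]; Y=C[1]-g[None]+0*g[:,None]
    p=proj(c,np.stack([X,Y,0*X+z],-1)).astype(np.float32).reshape(N,N,2)
    return cv2.remap(cv2.cvtColor(c['img'],cv2.COLOR_RGB2GRAY),p[...,0],p[...,1],cv2.INTER_CUBIC).astype(np.float32)
def samp(im,C0,x,y):
    col=N/2-(y-C0[1])*S; row=N/2-(x-C0[0])*S
    return cv2.remap(im,col.astype(np.float32),row.astype(np.float32),cv2.INTER_LINEAR)
def fit(im,C0,h0,angs):
    a=np.radians(angs)[:,None]; 
    def cost(p):
        s=0
        for off,w in((0,1),(-2.5,-.5),(2.5,-.5)):
            r=np.linspace(.057,.070,14)[None]
            th=p[2]-a-np.radians(off)
            s+=w*samp(im,C0,p[0]+r*np.cos(th),p[1]+r*np.sin(th)).mean()
        return s
    best=None
    for dh in np.radians(np.arange(-6,7,2)):
        for dx in(-.003,0,.003):
            for dy in(-.003,0,.003):
                q=minimize(cost,[C0[0]+dx,C0[1]+dy,h0+dh],method='Nelder-Mead',options=dict(initial_simplex=np.array([C0[0]+dx,C0[1]+dy,h0+dh])+np.array([[0,0,0],[.002,0,0],[0,.002,0],[0,0,.03]])))
                if best is None or q.fun<best.fun:best=q
    return best
E
python3 - <<'E'
from dial import *
import pickle;c=pickle.load(open('w2.pkl','rb'))
C0=at_z(c,[[297.5,127]],.218)[0];C0=C0[:2];print('ring',C0)
z0=at_z(c,[[(347+339)/3,(130+148)/3]],.206)[0];h0=np.arctan2(*(z0[:2]-C0)[::-1]);print('h0',np.degrees(h0))
im=rectify(c,C0)
q=fit(im,C0,h0,np.array([-80,-70,-60,-50,-40,0,10,20,30,40,50,60,70,80]));print(q.x[:2],np.degrees(q.x[2])%360,q.fun)
pin=at_z(c,[[200,130]],.242)[0];d=pin[:2]-q.x[:2];print('pin',pin,np.hypot(*d),'lever',np.degrees(q.x[2]-np.arctan2(d[1],d[0])))
r=np.linspace(.046,.054,9)[None];a=np.arange(-45,0,.25)[:,None];th=q.x[2]-np.radians(a)
v=samp(im,C0,q.x[0]+r*np.cos(th),q.x[1]+r*np.sin(th)).mean(1)
for i in range(0,len(a),4):print(a[i,0],int(v[i]),end='; ')
o=cv2.cvtColor(np.clip(im,0,255).astype(np.uint8),cv2.COLOR_GRAY2BGR)
def px(r,a):
    t=q.x[2]-np.radians(a);return int(N/2-(q.x[1]+r*np.sin(t)-C0[1])*S),int(N/2-(q.x[0]+r*np.cos(t)-C0[0])*S)
for A in range(-90,91,10):cv2.line(o,px(.071,A),px(.078,A),(0,0,255) if A not in(0,40) else (0,255,0),2)
cv2.circle(o,px(0,0),4,(0,0,255),-1)
cv2.imwrite('pics/rect1.png',cv2.resize(o,(600,600)))
E
```

```text
ring [ 0.56486536 -0.16632528]
h0 -169.36599787493938
[ 0.56443357 -0.16760318] 199.74788062819528 -85.72373962402344
pin [ 0.49313594 -0.22259636  0.242     ] 0.0900422212844286 lever -17.895786414275882
-45.0 96; -44.0 96; -43.0 96; -42.0 96; -41.0 96; -40.0 96; -39.0 96; -38.0 96; -37.0 97; -36.0 94; -35.0 87; -34.0 79; -33.0 73; -32.0 74; -31.0 73; -30.0 77; -29.0 93; -28.0 97; -27.0 96; -26.0 96; -25.0 97; -24.0 97; -23.0 86; -22.0 80; -21.0 62; -20.0 29; -19.0 24; -18.0 65; -17.0 83; -16.0 86; -15.0 95; -14.0 98; -13.0 107; -12.0 124; -11.0 139; -10.0 139; -9.0 121; -8.0 106; -7.0 112; -6.0 102; -5.0 94; -4.0 101; -3.0 123; -2.0 140; -1.0 143;
```

View pics/rect1.png

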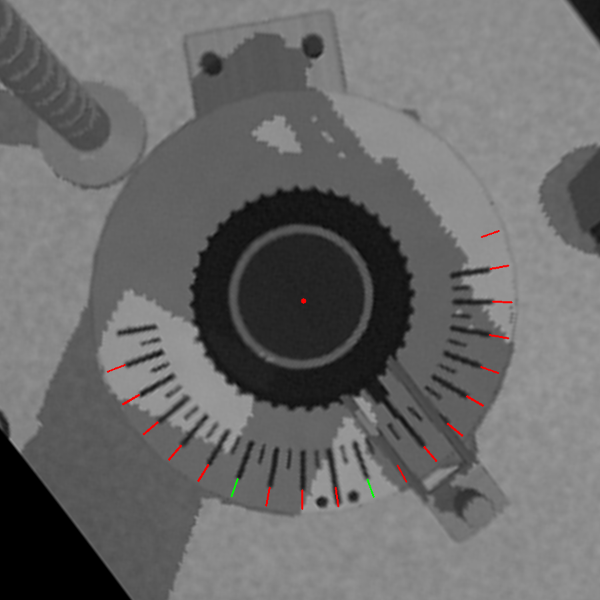

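The overlay is one mark off: the dots lie at what it calls +10. The true zero heading is therefore 189.7°, the index sits at about -29°, and the centre is (0.564,-0.168). Next I descend on the counter-clockwise side of the pin.

Call:
step_arm:
  plan:
    - {"dx": 0.19, "dy": -0.25, "dz": 0, "rx": 0, "ry": 0, "rz": 0, "claw": 1}
    - {"dx": 0.18, "dy": -0.25, "dz": 0, "rx": 0, "ry": 0, "rz": 0, "claw": 1}
    - {"dx": 0, "dy": 0, "dz": 0.2, "rx": 0, "ry": 0, "rz": -0.025, "claw": 1}
    - {"dx": 0, "dy": 0, "dz": 0.2, "rx": 0, "ry": 0, "rz": 0, "claw": 1}
    - {"dx": 0, "dy": 0, "dz": 0.2, "rx": 0, "ry": 0, "rz": 0, "claw": 1}
    - {"dx": 0, "dy": 0, "dz": 0.2, "rx": 0, "ry": 0, "rz": 0, "claw": 1}
    - {"dx": 0, "dy": 0, "dz": 0.15, "rx": 0, "ry": 0, "rz": 0, "claw": 1}
    - {"dx": 0, "dy": 0, "dz": 0.07, "rx": 0, "ry": 0, "rz": 0, "claw": 1}
    - {"dx": 0, "dy": 0, "dz": 0, "rx": 0, "ry": 0, "rz": 0, "claw": 1}

```text
time_s: 6.05
ee_pos: [0.5054, -0.2478, 0.2399]
eef_rot: [-3.141, -0.001, 2.249]
force: [-0.2, -0.3, 0.8]
grip_width: 0.0006
grip_force: 0.0
```

Run:
```python
from h import *
o=telemetry.get_obs();c=cam('wrist');print(o['ee_pos'],o['eef_rot'],o['force'])
save(c,'w3.png',crop=(100,60,400,340),s=2)
```

```text
[ 0.50541978 -0.24777027  0.239889  ] [-3.14109409e+00 -1.14307731e-03  2.24921177e+00] [-0.16693199 -0.31080286  0.77667259]
```

View pics/w3.png

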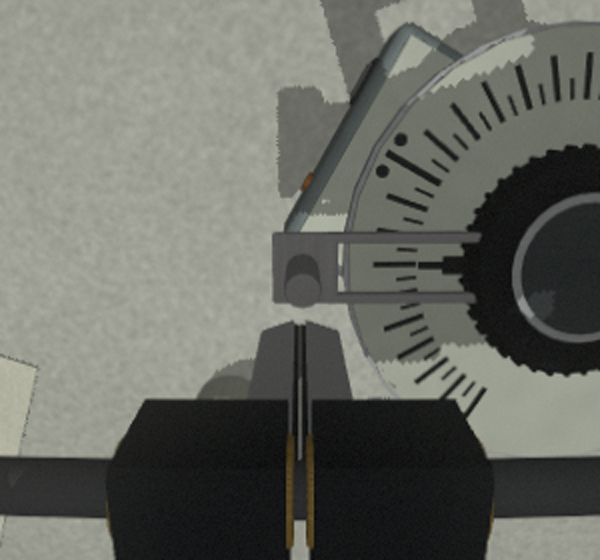

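The picture shows the index on the -30 mark and the pin in line with the closed fingers, with a clear gap. I'll now push along the 96 mm arc in 3° rows.

Call:
step_arm:
  plan:
    - {"dx": 0.05, "dy": 0, "dz": 0, "rx": 0, "ry": 0, "rz": 0, "claw": 1}
    - {"dx": 0.04, "dy": 0, "dz": 0, "rx": 0, "ry": 0, "rz": 0, "claw": 1}
    - {"dx": 0.03, "dy": 0, "dz": 0, "rx": 0, "ry": 0, "rz": 0, "claw": 1}
    - {"dx": 0.034, "dy": -0.004, "dz": 0, "rx": 0, "ry": 0, "rz": 0.0222, "claw": 1}
    - {"dx": 0.034, "dy": -0.004, "dz": 0, "rx": 0, "ry": 0, "rz": 0.0222, "claw": 1}
    - {"dx": 0.034, "dy": -0.004, "dz": 0, "rx": 0, "ry": 0, "rz": 0.0222, "claw": 1}
    - {"dx": 0.05, "dy": -0.006, "dz": 0, "rx": 0, "ry": 0, "rz": 0.0333, "claw": 1}
    - {"dx": 0.05, "dy": -0.006, "dz": 0, "rx": 0, "ry": 0, "rz": 0.0333, "claw": 1}
    - {"dx": 0.05, "dy": -0.006, "dz": 0, "rx": 0, "ry": 0, "rz": 0.0333, "claw": 1}
    - {"dx": 0.05, "dy": -0.006, "dz": 0, "rx": 0, "ry": 0, "rz": 0.0333, "claw": 1}

```text
time_s: 7.1
ee_pos: [0.4793, -0.2145, 0.241]
eef_rot: [3.141, 0.001, 1.932]
force: [0.0, -0.9, 0.3]
grip_width: 0.0002
grip_force: 0.6
```

Run:
```python
from h import *
o=telemetry.get_obs();c=cam('wrist');print(o['ee_pos'],o['eef_rot'],o['force'])
save(c,'w4.png',crop=(100,60,400,340),s=2)
```

```text
[ 0.47933597 -0.21449862  0.2409519 ] [3.14100561e+00 9.53525276e-04 1.93184370e+00] [ 0.01850427 -0.93915645  0.26680432]
```

View pics/w4.png

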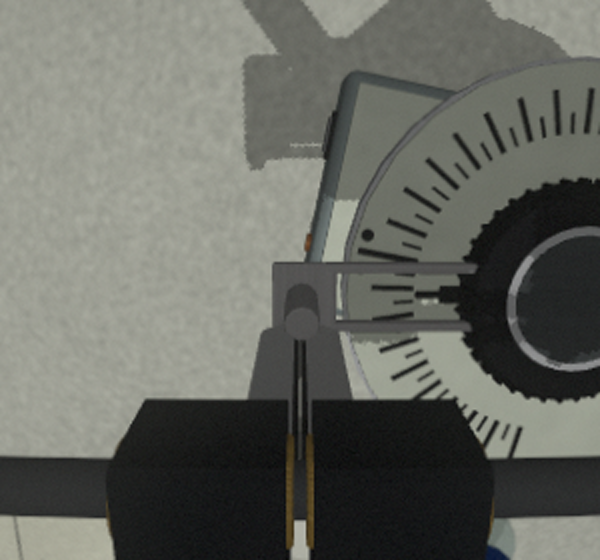

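The pin is in contact and centred on the fingers. The index is at about -12°, matching the tool's turn, and the instrument hasn't moved. I'll continue for 45°.

Call:
step_arm:
  plan:
    - {"dx": 0.0504, "dy": -0.006, "dz": 0.005, "rx": 0, "ry": 0, "rz": 0.0333, "claw": 1}
    - {"dx": 0.0504, "dy": -0.006, "dz": 0, "rx": 0, "ry": 0, "rz": 0.0333, "claw": 1}
    - {"dx": 0.0504, "dy": -0.006, "dz": 0, "rx": 0, "ry": 0, "rz": 0.0333, "claw": 1}
    - {"dx": 0.0504, "dy": -0.006, "dz": 0, "rx": 0, "ry": 0, "rz": 0.0333, "claw": 1}
    - {"dx": 0.0504, "dy": -0.006, "dz": 0, "rx": 0, "ry": 0, "rz": 0.0333, "claw": 1}
    - {"dx": 0.0504, "dy": -0.006, "dz": 0, "rx": 0, "ry": 0, "rz": 0.0333, "claw": 1}
    - {"dx": 0.0504, "dy": -0.006, "dz": 0, "rx": 0, "ry": 0, "rz": 0.0333, "claw": 1}
    - {"dx": 0.0504, "dy": -0.006, "dz": 0, "rx": 0, "ry": 0, "rz": 0.0333, "claw": 1}

```text
time_s: 7.95
ee_pos: [0.4675, -0.176, 0.2403]
eef_rot: [3.141, 0.001, 1.514]
force: [-0.6, -0.9, 0.6]
grip_width: 0.0006
grip_force: 0.6
```

Call:
step_arm:
  plan:
    - {"dx": 0.0504, "dy": -0.006, "dz": 0, "rx": 0, "ry": 0, "rz": 0.0333, "claw": 1}
    - {"dx": 0.0504, "dy": -0.006, "dz": 0, "rx": 0, "ry": 0, "rz": 0.0333, "claw": 1}
    - {"dx": 0.0504, "dy": -0.006, "dz": 0, "rx": 0, "ry": 0, "rz": 0.0333, "claw": 1}
    - {"dx": 0.0504, "dy": -0.006, "dz": 0, "rx": 0, "ry": 0, "rz": 0.0333, "claw": 1}
    - {"dx": 0.0504, "dy": -0.006, "dz": 0, "rx": 0, "ry": 0, "rz": 0.0333, "claw": 1}
    - {"dx": 0.0336, "dy": -0.004, "dz": 0, "rx": 0, "ry": 0, "rz": 0.0222, "claw": 1}
    - {"dx": 0.0168, "dy": -0.002, "dz": 0, "rx": 0, "ry": 0, "rz": 0.0111, "claw": 1}
    - {"dx": 0, "dy": 0, "dz": 0, "rx": 0, "ry": 0, "rz": 0, "claw": 1}
    - {"dx": 0, "dy": 0, "dz": 0, "rx": 0, "ry": 0, "rz": 0, "claw": 1}

```text
time_s: 8.85
ee_pos: [0.4697, -0.1459, 0.24]
eef_rot: [3.141, -0.0, 1.203]
force: [-0.2, -0.3, 0.0]
grip_width: 0.0001
grip_force: 0.0
```

```bash
cat > look.py <<'E'
from dial import *
import sys
def look(name,lo,hi,C0=np.array([.5644,-.1676]),h0=np.radians(189.75)):
    o=telemetry.get_obs();c=cam('wrist');print(o['ee_pos'].round(4) if hasattr(o['ee_pos'],'round') else o['ee_pos'],o['eef_rot'][2],o['force'],o['time_s'])
    im=rectify(c,C0); A=np.arange(-80,81,10); A=A[(A<lo-15)|(A>hi+15)]
    # local fit only: marks visible, zero within 3 deg
    import dial
    q=None
    for dh in(-2,0,2):
        a=np.radians(A)[:,None]; r=np.linspace(.057,.070,14)[None]
        def cost(p): return sum(w*samp(im,C0,p[0]+r*np.cos(p[2]-a-np.radians(f)),p[1]+r*np.sin(p[2]-a-np.radians(f))).mean() for f,w in((0,1),(-2.5,-.5),(2.5,-.5)))
        x0=np.array([*C0,h0+np.radians(dh)])
        s=minimize(cost,x0,method='Nelder-Mead',options=dict(initial_simplex=x0+np.array([[0,0,0],[.002,0,0],[0,.002,0],[0,0,.02]])))
        if q is None or s.fun<q.fun:q=s
    print('C',q.x[:2].round(4),'zero',np.degrees(q.x[2])%360,q.fun)
    a=np.arange(lo-5,hi+5,.1)[:,None]
    for r0,r1 in((.047,.054),(.060,.069)):
        r=np.linspace(r0,r1,9)[None];th=q.x[2]-np.radians(a);v=samp(im,C0,q.x[0]+r*np.cos(th),q.x[1]+r*np.sin(th)).mean(1)
        i=v.argmin();m=slice(max(0,i-25),i+26);w=np.clip((v[i]+np.median(v))/2-v[m],0,None);print('dark at',(w*a[m,0]).sum()/w.sum(),v[i],np.median(v))
    g=np.clip(im,0,255).astype(np.uint8)
    cv2.imwrite('pics/'+name,cv2.resize(g[330:780,180:780],None,fx=1.3,fy=1.3))
    save(c,'raw_'+name,crop=(100,60,400,340),s=2)
E
python3 -c "
from look import *
look('r5.png',27,38)"
```

```text
[ 0.4697 -0.1459  0.24  ] 1.2028212697772824 [-0.24932731 -0.34691996  0.02384126] 8.85
C [ 0.5645 -0.167 ] zero 189.87288521453817 -104.48794555664062
dark at 29.43967893591929 19.712782 109.30322
dark at 29.856661023668753 27.913412 110.07791
```

View pics/raw_r5.png

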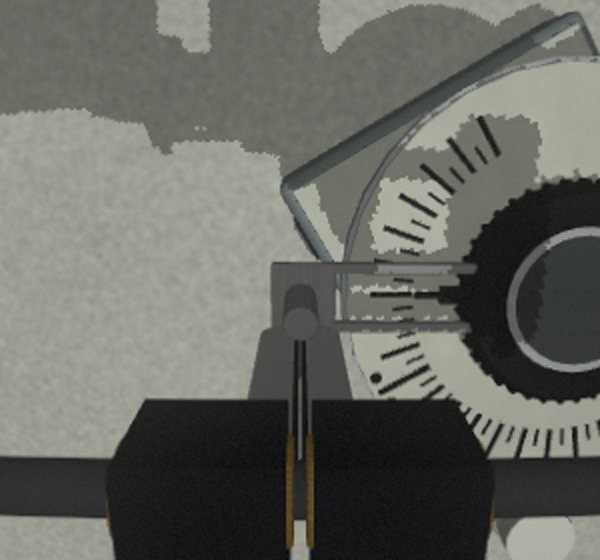

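The dotted zero mark is at (403,383) in the crop, followed by 10, 20 and 30. The index is on the 30 mark, measured at about 29.5°. I'll go 10° further, slowing toward the end.

Call:
step_arm:
  plan:
    - {"dx": 0.0504, "dy": -0.006, "dz": 0, "rx": 0, "ry": 0, "rz": 0.0333, "claw": 1}
    - {"dx": 0.0504, "dy": -0.006, "dz": 0, "rx": 0, "ry": 0, "rz": 0.0333, "claw": 1}
    - {"dx": 0.0336, "dy": -0.004, "dz": 0, "rx": 0, "ry": 0, "rz": 0.0222, "claw": 1}
    - {"dx": 0.0168, "dy": -0.002, "dz": 0, "rx": 0, "ry": 0, "rz": 0.0111, "claw": 1}
    - {"dx": 0.0168, "dy": -0.002, "dz": 0, "rx": 0, "ry": 0, "rz": 0.0111, "claw": 1}
    - {"dx": 0, "dy": 0, "dz": 0, "rx": 0, "ry": 0, "rz": 0, "claw": 1}
    - {"dx": 0, "dy": 0, "dz": 0, "rx": 0, "ry": 0, "rz": 0, "claw": 1}

```text
time_s: 9.6
ee_pos: [0.475, -0.1298, 0.24]
eef_rot: [3.141, -0.0, 1.028]
force: [-1.4, -0.9, 0.5]
grip_width: 0.0003
grip_force: 0.0
```

```bash
python3 -c "
from look import *
look('r6.png',37,43)"
```

```text
[ 0.475  -0.1298  0.24  ] 1.0278234485746107 [-1.44790571 -0.89143535  0.52392612] 9.6
C [ 0.5646 -0.167 ] zero 189.83694256838828 -109.00541687011719
dark at 39.33950642395882 18.417534 110.3508
dark at 39.94565839935362 33.00434 110.50841
```

View pics/r6.png

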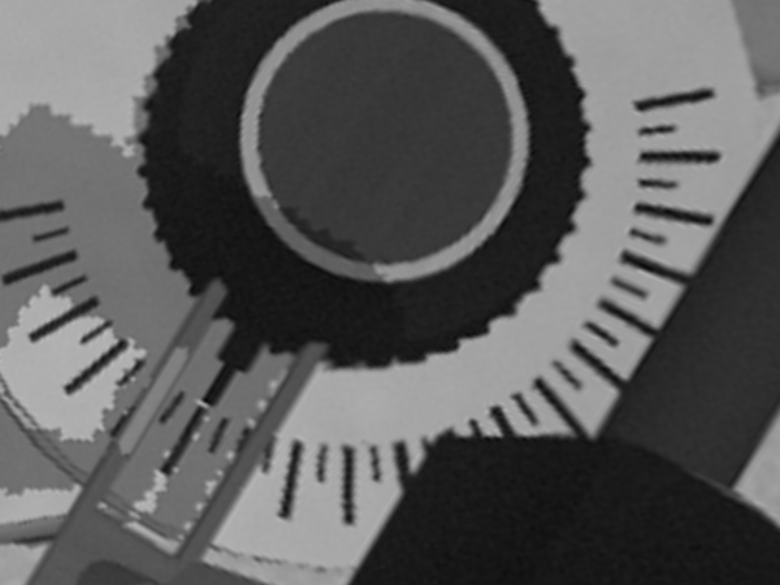

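By the image, the index sits 0.4-0.6° short of the 40 mark, but the index stands above the dial and the camera looks from the side, so parallax matters. I'll back off counter-clockwise, lift, and look with the camera in the lever's own plane.

Call:
step_arm:
  plan:
    - {"dx": -0.1, "dy": 0, "dz": 0, "rx": 0, "ry": 0, "rz": 0, "claw": 1}
    - {"dx": -0.2, "dy": 0, "dz": 0, "rx": 0, "ry": 0, "rz": 0, "claw": 1}
    - {"dx": -0.15, "dy": 0, "dz": -0.3, "rx": 0, "ry": 0, "rz": 0, "claw": 1}
    - {"dx": -0.15, "dy": 0, "dz": -0.3, "rx": 0, "ry": 0, "rz": 0, "claw": 1}
    - {"dx": 0, "dy": 0, "dz": 0, "rx": 0, "ry": 0, "rz": 0, "claw": 1}
    - {"dx": 0, "dy": 0, "dz": 0, "rx": 0, "ry": 0, "rz": 0, "claw": 1}

```text
time_s: 10.25
ee_pos: [0.4437, -0.1817, 0.2999]
eef_rot: [3.141, -0.0, 1.026]
force: [-0.2, 0.4, -0.6]
grip_width: 0.0004
grip_force: 0.0
```

```bash
python3 -c "
from look import *
look('r7.png',37,43)"
```

```text
[ 0.4437 -0.1817  0.2999] 1.0264550800128864 [-0.20270643  0.38479603 -0.56244914] 10.25
C [ 0.5643 -0.1672] zero 189.7881725225359 -103.46640014648438
dark at 41.00919980931514 24.736763 103.89795
dark at 39.9530112451125 30.282444 105.55821
```

View pics/r7.png

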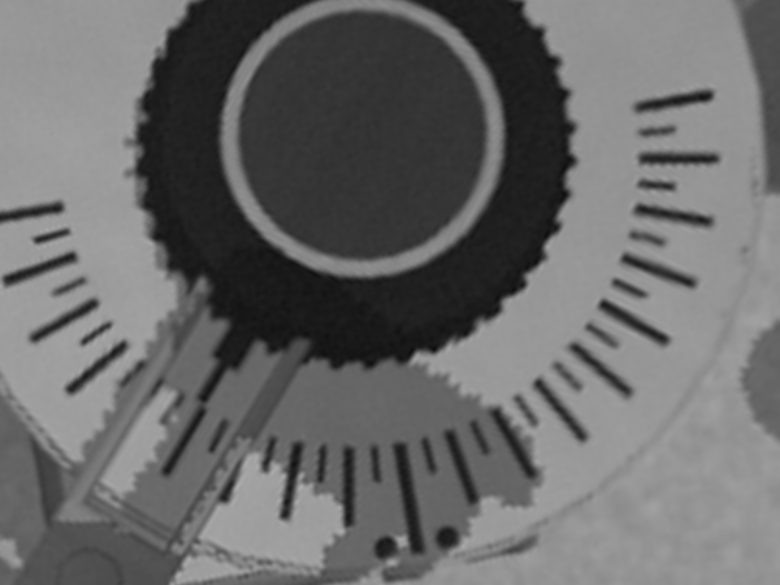

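With the camera in the lever's plane, the index sits about 1° past the 40 mark (41.0 against 39.95), so the earlier side view hid a small overshoot. I'll nudge it back about 1.5 mm from the other side of the pin, first crossing over it at a safe height.

Call:
step_arm:
  plan:
    - {"dx": 0.33, "dy": 0, "dz": 0, "rx": 0, "ry": 0, "rz": 0, "claw": 1}
    - {"dx": 0.32, "dy": 0, "dz": 0, "rx": 0, "ry": 0, "rz": 0, "claw": 1}
    - {"dx": 0.32, "dy": 0, "dz": 0, "rx": 0, "ry": 0, "rz": 0, "claw": 1}
    - {"dx": 0, "dy": 0, "dz": 0, "rx": 0, "ry": 0, "rz": 0, "claw": 1}
    - {"dx": 0, "dy": 0, "dz": 0.3, "rx": 0, "ry": 0, "rz": 0, "claw": 1}
    - {"dx": 0, "dy": 0, "dz": 0.3, "rx": 0, "ry": 0, "rz": 0, "claw": 1}
    - {"dx": 0, "dy": 0, "dz": 0, "rx": 0, "ry": 0, "rz": 0, "claw": 1}
    - {"dx": -0.05, "dy": 0, "dz": 0, "rx": 0, "ry": 0, "rz": 0, "claw": 1}
    - {"dx": -0.03, "dy": 0, "dz": 0, "rx": 0, "ry": 0, "rz": 0, "claw": 1}
    - {"dx": 0, "dy": 0, "dz": 0, "rx": 0, "ry": 0, "rz": 0, "claw": 1}

```text
time_s: 11.3
ee_pos: [0.4901, -0.1056, 0.2412]
eef_rot: [3.14, -0.0, 1.027]
force: [-0.5, 0.0, 0.2]
grip_width: 0.0009
grip_force: 0.0
```

```bash
python3 -c "
from look import *
look('r8.png',37,43)"
```

```text
[ 0.4901 -0.1056  0.2412] 1.0266744645896442 [-0.50974509  0.00357454  0.17767387] 11.3
C [ 0.5646 -0.1676] zero 189.55636589550124 -22.921117782592773
dark at 38.207020972101404 23.249132 126.181366
dark at 40.116270275660646 35.14605 126.19987
```

Call:
step_arm:
  plan:
    - {"dx": -0.01, "dy": 0, "dz": 0, "rx": 0, "ry": 0, "rz": 0, "claw": 1}
    - {"dx": -0.01, "dy": 0, "dz": 0, "rx": 0, "ry": 0, "rz": 0, "claw": 1}
    - {"dx": -0.01, "dy": 0, "dz": 0, "rx": 0, "ry": 0, "rz": 0, "claw": 1}
    - {"dx": -0.005, "dy": 0, "dz": 0, "rx": 0, "ry": 0, "rz": 0, "claw": 1}
    - {"dx": 0, "dy": 0, "dz": 0, "rx": 0, "ry": 0, "rz": 0, "claw": 1}
    - {"dx": 0, "dy": 0, "dz": 0, "rx": 0, "ry": 0, "rz": 0, "claw": 1}

```text
time_s: 11.95
ee_pos: [0.4881, -0.108, 0.2399]
eef_rot: [-3.142, 0.0, 1.027]
force: [0.0, 0.2, -0.2]
grip_width: 0.0006
grip_force: 0.4
```

```bash
python3 -c "
from look import *
look('r9.png',37,43)"
```

```text
[ 0.4881 -0.108   0.2399] 1.0272300262092018 [ 0.01556108  0.19021286 -0.24732324] 11.95
C [ 0.5652 -0.1664] zero 190.59348177080972 -21.05214500427246
dark at 36.02895821294742 27.422417 122.17459
dark at 39.94398265995922 31.756077 139.38483
```

Call:
step_arm:
  plan:
    - {"dx": 0.1, "dy": 0, "dz": 0, "rx": 0, "ry": 0, "rz": 0, "claw": 1}
    - {"dx": 0.1, "dy": 0, "dz": 0, "rx": 0, "ry": 0, "rz": 0, "claw": 1}
    - {"dx": 0, "dy": 0, "dz": -0.3, "rx": 0, "ry": 0, "rz": 0, "claw": 1}
    - {"dx": 0, "dy": 0, "dz": -0.3, "rx": 0, "ry": 0, "rz": 0, "claw": 1}
    - {"dx": -0.36, "dy": 0, "dz": 0, "rx": 0, "ry": 0, "rz": 0, "claw": 1}
    - {"dx": -0.35, "dy": 0, "dz": 0, "rx": 0, "ry": 0, "rz": 0, "claw": 1}
    - {"dx": -0.35, "dy": 0, "dz": 0, "rx": 0, "ry": 0, "rz": 0, "claw": 1}
    - {"dx": 0, "dy": 0, "dz": 0, "rx": 0, "ry": 0, "rz": 0, "claw": 1}
    - {"dx": 0, "dy": 0, "dz": 0, "rx": 0, "ry": 0, "rz": 0, "claw": 1}

```text
time_s: 12.9
ee_pos: [0.4439, -0.1813, 0.3]
eef_rot: [-3.142, -0.0, 1.026]
force: [0.0, 0.9, 0.5]
grip_width: 0.0005
grip_force: 0.0
```

```bash
python3 -c "
from look import *
look('r10.png',37,43)"
```

```text
[ 0.4439 -0.1813  0.3   ] 1.0263319901489452 [0.00999391 0.86526199 0.45851818] 12.9
C [ 0.5644 -0.1673] zero 189.76926851489222 -104.82752990722656
dark at 38.6467509897185 26.415148 103.98996
dark at 39.98595118224416 35.14822 111.80057
```

View pics/r10.png

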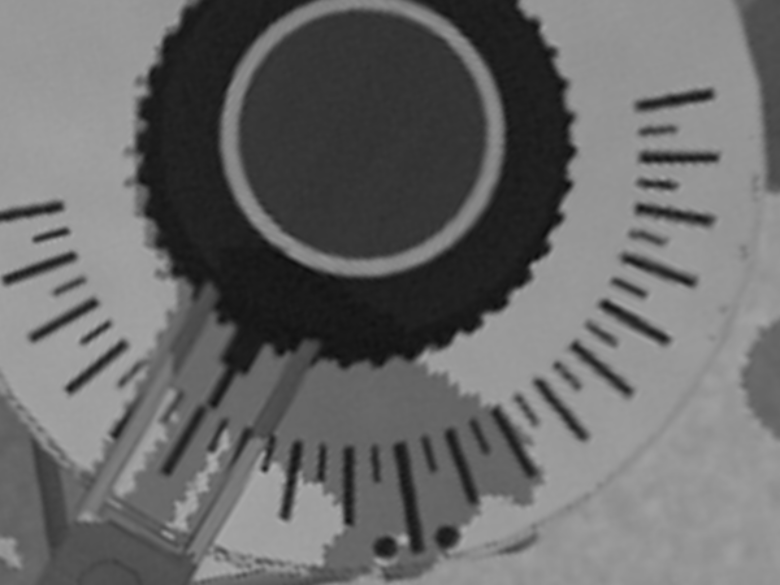

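It now reads 38.65 against 39.99, so 1.3° short: the fingers are slightly wider than assumed. The clockwise-side stop is now calibrated (a TCP shift of 60 mm from this pose gave 41.0°). A stop at 58.2 mm should land on 40.

Call:
step_arm:
  plan:
    - {"dx": 0.15, "dy": 0, "dz": 0.3, "rx": 0, "ry": 0, "rz": 0, "claw": 1}
    - {"dx": 0.15, "dy": 0, "dz": 0.3, "rx": 0, "ry": 0, "rz": 0, "claw": 1}
    - {"dx": 0.2, "dy": 0, "dz": 0, "rx": 0, "ry": 0, "rz": 0, "claw": 1}
    - {"dx": 0.04, "dy": 0, "dz": 0, "rx": 0, "ry": 0, "rz": 0, "claw": 1}
    - {"dx": 0.02, "dy": 0, "dz": 0, "rx": 0, "ry": 0, "rz": 0, "claw": 1}
    - {"dx": 0.01, "dy": 0, "dz": 0, "rx": 0, "ry": 0, "rz": 0, "claw": 1}
    - {"dx": 0.012, "dy": 0, "dz": 0, "rx": 0, "ry": 0, "rz": 0, "claw": 1}
    - {"dx": 0, "dy": 0, "dz": 0, "rx": 0, "ry": 0, "rz": 0, "claw": 1}
    - {"dx": 0, "dy": 0, "dz": 0, "rx": 0, "ry": 0, "rz": 0, "claw": 1}

```text
time_s: 13.85
ee_pos: [0.4737, -0.132, 0.2402]
eef_rot: [3.141, -0.0, 1.027]
force: [-0.5, 0.5, 0.5]
grip_width: 0.0003
grip_force: 0.3
```

Call:
step_arm:
  plan:
    - {"dx": -0.1, "dy": 0, "dz": 0, "rx": 0, "ry": 0, "rz": 0, "claw": 1}
    - {"dx": -0.18, "dy": 0, "dz": 0, "rx": 0, "ry": 0, "rz": 0, "claw": 1}
    - {"dx": -0.15, "dy": 0, "dz": -0.3, "rx": 0, "ry": 0, "rz": 0, "claw": 1}
    - {"dx": -0.15, "dy": 0, "dz": -0.3, "rx": 0, "ry": 0, "rz": 0, "claw": 1}
    - {"dx": 0, "dy": 0, "dz": 0, "rx": 0, "ry": 0, "rz": 0, "claw": 1}
    - {"dx": 0, "dy": 0, "dz": 0, "rx": 0, "ry": 0, "rz": 0, "claw": 1}

```text
time_s: 14.45
ee_pos: [0.4435, -0.182, 0.3]
eef_rot: [3.141, -0.0, 1.026]
force: [0.1, 0.2, -0.6]
grip_width: 0.0006
grip_force: 0.0
```

```bash
python3 -c "
from look import *
look('r11.png',37,43)"
```

```text
[ 0.4435 -0.182   0.3   ] 1.0261903331017446 [ 0.06787932  0.18929756 -0.61273646] 14.45
C [ 0.5643 -0.1671] zero 189.824764812417 -103.82806396484375
dark at 39.42635531217195 26.69336 103.31857
dark at 39.916484044433645 33.710285 106.881294
```

It now reads 39.43 against 39.92, about 0.5° short. One more nudge with the stop 0.8 mm further should do it.

Call:
step_arm:
  plan:
    - {"dx": 0.15, "dy": 0, "dz": 0.3, "rx": 0, "ry": 0, "rz": 0, "claw": 1}
    - {"dx": 0.15, "dy": 0, "dz": 0.3, "rx": 0, "ry": 0, "rz": 0, "claw": 1}
    - {"dx": 0.2, "dy": 0, "dz": 0, "rx": 0, "ry": 0, "rz": 0, "claw": 1}
    - {"dx": 0.04, "dy": 0, "dz": 0, "rx": 0, "ry": 0, "rz": 0, "claw": 1}
    - {"dx": 0.02, "dy": 0, "dz": 0, "rx": 0, "ry": 0, "rz": 0, "claw": 1}
    - {"dx": 0.015, "dy": 0, "dz": 0, "rx": 0, "ry": 0, "rz": 0, "claw": 1}
    - {"dx": 0.016, "dy": 0, "dz": 0, "rx": 0, "ry": 0, "rz": 0, "claw": 1}
    - {"dx": 0, "dy": 0, "dz": 0, "rx": 0, "ry": 0, "rz": 0, "claw": 1}
    - {"dx": 0, "dy": 0, "dz": 0, "rx": 0, "ry": 0, "rz": 0, "claw": 1}

```text
time_s: 15.4
ee_pos: [0.4742, -0.1311, 0.2401]
eef_rot: [3.141, 0.0, 1.027]
force: [-0.9, -1.4, 0.1]
grip_width: 0.0005
grip_force: 0.5
```

Call:
step_arm:
  plan:
    - {"dx": -0.1, "dy": 0, "dz": 0, "rx": 0, "ry": 0, "rz": 0, "claw": 1}
    - {"dx": -0.18, "dy": 0, "dz": 0, "rx": 0, "ry": 0, "rz": 0, "claw": 1}
    - {"dx": -0.15, "dy": 0, "dz": -0.3, "rx": 0, "ry": 0, "rz": 0, "claw": 1}
    - {"dx": -0.16, "dy": 0, "dz": -0.3, "rx": 0, "ry": 0, "rz": 0, "claw": 1}
    - {"dx": 0, "dy": 0, "dz": 0, "rx": 0, "ry": 0, "rz": 0, "claw": 1}
    - {"dx": 0, "dy": 0, "dz": 0, "rx": 0, "ry": 0, "rz": 0, "claw": 1}

```text
time_s: 16.0
ee_pos: [0.4435, -0.1818, 0.3]
eef_rot: [3.141, -0.0, 1.026]
force: [-0.1, 0.7, 0.5]
grip_width: 0.0004
grip_force: 0.0
```

```bash
python3 -c "
from look import *
look('r12.png',37,43)"
```

```text
[ 0.4435 -0.1818  0.3   ] 1.026244286678227 [-0.13639734  0.66169169  0.51293461] 16.0
C [ 0.5643 -0.1672] zero 189.7953875008427 -104.28251647949219
dark at 39.95963847964446 27.652018 103.51324
dark at 39.907817936444964 30.918077 106.67735
```

The index reads 39.96 with the mark at 39.91, the fingers are clear, and the dial hasn't moved. Handing in.

```bash
python3 -c "
from station import hand_in
print(hand_in())"
```

```text
the job is handed in; nothing more can be done
None
```

The analyser's index is at the 40-degree mark (last reading 39.96° against the mark at 39.91°) and the job is handed in; I overshot by about 1° and pushed it back counter-clockwise once before the final clockwise nudges, and the dial centre and zero mark stayed put.

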